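# Check weight onto the scale with sprung tongs

## Task

Check the little scale: take the sprung tongs from the rail they hang over, pick up the largest of the three brass weights with the tongs (your fingers must not touch it) and set it down gently, upright, in the middle of the scale's plate, without overloading the sensitive plate by dropping or pressing. Then hang the tongs back over the rail's bar, crown on top and an arm on each side, leaving the other weights where they are and not knocking the piping nozzles and the cutter that stand about.

Things in the scene. Friction and masses are not known exactly. Their poses are not given: they have to be found in the camera images.
- tongs: steel sprung tongs, an upside-down U 129 mm long, 80 g, hung over the rail's bar at the start. Origin: middle of the crown's underside, which rests on top of the bar; the crown is 3 mm thick above it. z up through the crown; two arms (strips 18 mm wide along y, 3 mm thick) point down along -z at +x and -x and close towards each other along x; y runs along the bar when hung
- tongs_grip (a point): midway between the arms' flat outer grip faces, 40 mm below the tongs' origin, same axes; squeeze here along x. The faces are 49 mm apart at rest, run from 25 to 55 mm below the origin and stand parallel at about 42 mm. The arms spring back: about 0.75 N at the faces per mm of squeeze. Squeezed some mm (to 42 mm, 5.5 N) the tongs stay in the fingers with their tips still open
- tongs_tips (a point): midway between the tips, 118 mm below the tongs' origin, same axes. Tips are 16 mm tall and wide and end 8 mm below this point (1 to 2 mm lower as they close). Inside they are 52 mm apart at rest, 3 mm less for each mm of squeeze: at 42 mm 30 mm apart, at about 38 mm they clamp an 18 mm knob. Of squeeze beyond the spring's, a third reaches the tips: 40 to 50 N at the faces holds 0.25 kg
- tongs_arm_far (a joint): angle of the arm at the tongs' +x side about its pivot at the crown, rad: 0 sprung open (at rest), growing to 0.2 as it is squeezed towards the other arm (tips nearly touching)
- tongs_arm_near (a joint): the same for the arm at the tongs' -x side
- rail: free-standing steel utensil rail, fixed: a horizontal round bar 10 mm thick along the rail's y on two posts 200 mm apart. Origin on the worktop under the middle of the bar
- rail_mid (a point): middle of the bar, on its axis, 170 mm above the worktop; the bar's top is 5 mm higher
- weight_1: the largest brass balance weight: body 37 mm across and 24 mm high, on it a round knob 18 mm across between 24 and 35 mm height. About 0.2 kg. Origin: centre of its underside, z up. Stands on the worktop
- weight_0: the middle brass weight, 29 mm across, 30 mm high in all; to be left alone. Origin: centre of its underside
- weight_2: the smallest brass weight, 24 mm across, 27 mm high in all; to be left alone. Origin: centre of its underside
- scale: small flat grey checking scale, 120 x 100 mm, 23 mm high, fixed, with a black display at its front (-x). Origin: centre of its underside. Tall cartons stand behind the middle of the worktop (from about x = 0.63 m, y = -0.12 to 0.15 m): carry the tongs straight across in front of them
- plate_top (a point): centre of the top face of the scale's round steel weighing plate, 76 mm across, 34 mm above the worktop
- plate (a joint): how far the weighing plate is pressed down, m: 0 unloaded to 0.005 (stop); 3 N per mm; the plate must not go down by more than 0.004 (12 N)
- nozzle_0: steel piping nozzle, cone 34 mm wide and 44 mm high, standing behind the weights; bystander. Origin: centre of its underside
- nozzle_2: piping nozzle, cone 40 mm wide and 51 mm high, standing in front of the weights; bystander. Origin: centre of its underside
- cutter_1: tinned ring cutter 52 mm across and 31 mm high, behind the scale; bystander. Origin: centre of its underside
There are look-alikes about, which are no part of the job. What is shaped like the weight_1 but pink is not meant.

How it is judged:
On the way, in this order (a step that is already met when the one before it is completed fails the run):
1. the largest weight is lifted off the worktop in the tongs (height (world z) of weight_1 above 0.02 m and contact force between weight_1 and tongs above 0.3 N and distance between weight_1 and tongs_tips below 0.05 m), for 0.2 s.
2. the largest weight stands upright in the middle of the scale's plate, let go by the tongs (horizontal distance between weight_1 and plate_top below 0.02 m and angle between weight_1's own z axis and vertical below 0.1 rad and contact force between weight_1 and scale above 0.5 N and contact force between weight_1 and tongs below 0.05 N), for 0.2 s.
At the end, for the whole second after the job is handed in: The largest weight stands upright (within 0.1 rad) and still on the scale's plate, its centre within 20 mm of the plate's centre; the tongs hang at rest over the rail's bar, crown on the bar between the posts, arms down (within 0.35 rad) on either side of it (horizontal distance between weight_1 and plate_top below 0.02 m and angle between weight_1's own z axis and vertical below 0.1 rad and contact force between weight_1 and scale above 0.5 N and linear speed of weight_1 below 0.02 m/s and contact force between tongs and rail above 0.2 N and angle between tongs's own z axis and vertical below 0.35 rad and z of tongs in the frame of rail_mid between 0 and 0.012 m and y of tongs in the frame of rail_mid between -0.085 and 0.085 m and x of tongs in the frame of rail_mid between -0.012 and 0.012 m and linear speed of tongs below 0.05 m/s); the robot touches nothing.
It fails at once if the fingers touch the largest weight (contact force between the fingers and weight_1 above 0.3 N).
It fails at once if the scale's plate is overloaded (pressed more than 4 mm, 12 N) (value of joint plate above 0.004 m).
It fails at once if the largest weight is tipped over (angle between weight_1's own z axis and vertical above 0.7 rad).
It fails at once if another weight is shifted by more than 15 mm (distance of any of weight_0, weight_2 from where it was at the start of the episode above 0.015 m).
It fails at once if a nozzle or the cutter is knocked (over 5 N) (contact force between any of nozzle_0, nozzle_2, cutter_1 and anything else above 5 N).
It also fails if it takes over 64 s, if anything falls off the work surface, if the arm or the gripper's body presses on something with over 40 N, if the wrist force passes 120 N, or if a joint passes its speed limit or range.

## Robot

A 6-joint arm with a two-finger parallel gripper is mounted at the origin on a cart in front of the work surface, level with it; the furniture and walls round the work are solid. World frame = base frame: x ahead of the robot, y to its left, z up, the work surface at z = 0. Lengths are in m, angles in rad, forces in N, time in s.
With the tool pointing down it reaches from about 0.35 to 0.85 m from the base axis. Payload 8.1 kg.
Tool frame: the origin (TCP) lies at the very end of the fingers, on their centre line; the grasp point (between the pads) lies 19 mm behind it (robot.pinch_z is the distance from the TCP to the grasp point, in m); y points along the fingers, x is the direction in which the jaws open and shut, and the axes are right-handed (so a half turn about y gives the same grasp; the last joint's range is limited). The gripper opens to 93 mm and grips with 3 to 60 N. Pads are 15 mm wide; open, the fingers measure 128 mm over their backs; the gripper's body (75 mm by 188 mm) begins 65 mm behind the grasp point.
Start: joints at [-1.242, 0.13, 1.488, -0, 1.523, -0.085], TCP at [0.241, -0.549, 0.219] pointing down, gripper open.
Joint ranges: [-2.96, 2.96], [-0.89, 2.26], [0.02, 2.5], [-1.34, 4.48], [0, 2.73], [-2.66, 2.66]. Speed limits (rad/s): [2.39, 2.39, 2.79, 3.14, 3.14, 3.14].

## Interface

Orientations are given as a rotation vector (axis times angle).
In Python, from plant import robot gives the robot as it stands.
- The arm moves only by the shell command python3 -m inch 'ROWS' [FORCE]. ROWS is JSON, a list of rows, each a list of 5 numbers: the closure, from -1 (fully open) to 1 (shut), then the shift along the world's x, y, z in m, then the turn about the world's z in rad. A call has 1 to 8 rows; each row is the pose to reach, as a shift and turn from the pose measured when the call began; what a row does not reach only later rows make up. A row lasts 1/8 s, in which the tool goes at most 62.5 mm and 10.7 degrees, less where a joint would pass 70% of its speed; a pose out of reach is approached as far as the arm can. A call with a gripper value outside its range is refused whole. The fingers move at their own pace and stop on an object; FORCE is the grip in N (left out, the last holds). Time passes only in rows, so rows that repeat a pose let the fingers close. It gives the time, the measured TCP pose, the force and the opening at its end, in the units of the state.
- robot.read_state(): the state, without advancing time (a new reading comes with each control period).
- robot.read_camera(name): name is "scene" or "top" or "wrist"; returns a dict with "color" (420x560x3 uint8, red, green, blue), "mtx" (3x3 intrinsics, pixels), "R" (3x3) and "t" (3): a world point X has camera coordinates R X + t; the wrist camera has in their place "hand_eye" (4x4, takes a point from camera to tool coordinates, whose origin is the TCP and whose axes are the tool frame's). Camera axes: x right, y down, z forward; pixel columns grow to the right and rows downward; lengths in m; the calibration is good to about 2 mm. A picture is of the moment at which its call begins: read the wrist's pose just before it. There is no depth.
- robot.close_job(): hands the job in, once; it reports no verdict.
The state is a dict: "t": time; "q": joint angles; "dq": joint speeds; "joint_torque": joint torques, N m; "tool_pos": TCP position; "orientation": TCP orientation; "force": force on the tool from outside, world axes, zero at the start; "wrist_torque": the same for the moment, N m; "opening": finger opening in m.
Only numpy, scipy, OpenCV 4.12 (cv2) and the standard library are available. Lean on these libraries where they do the work, as an engineer would, in place of code of your own. Each camera call takes 0.05 s, during which the arm holds its last target. There are 200 camera calls.

## Working session

There is one attempt and no reset: what is moved stays moved. The work goes in short steps, Python scripts to look and compute and a shell command to move; the robot and the scene stay as the last step left them, time stands still between calls to the robot, and variables do not carry over. Pictures are saved under pics/ and viewed, about 8 in all and at most 12, crops included, and the job is handed in when it is done.

```bash
ls; mkdir -p pics
cat > h.py <<'E'
from plant import robot
import numpy as np, cv2
def shot(name,fn):
    c=robot.read_camera(name); cv2.imwrite('pics/'+fn,c['color'][:,:,::-1]); np.savez('pics/'+fn[:-4],**{k:np.array(v) for k,v in c.items()}); return c
def ray(c,u,v,z):
    R,t,K=c['R'],c['t'],c['mtx']; o=-R.T@t; d=R.T@np.linalg.solve(K,[u,v,1.]); return o+d*(z-o[2])/d[2]
def proj(c,X):
    p=c['mtx']@(c['R']@np.array(X)+c['t']); return p[:2]/p[2]
E
python3 - <<'E'
from h import *
for n in('scene','top'):
    c=shot(n,n+'0.png'); print(n,c['mtx'].tolist(),(-c['R'].T@c['t']).round(3),c['R'].round(3).tolist())
print(robot.read_state())
E
```

```text
pics
scene [[463.5352429936359, 0.0, 272.9510301886889], [0.0, 463.5352429936359, 202.1639333404592], [0.0, 0.0, 1.0]] [-0.148  0.592  1.032] [[-0.715, -0.699, -0.008], [-0.485, 0.505, -0.714], [0.503, -0.507, -0.7]]
top [[459.2653823536034, 0.0, 268.4779101356315], [0.0, 459.2653823536034, 211.56327476374378], [0.0, 0.0, 1.0]] [ 0.454 -0.05   1.444] [[-0.026, -1.0, -0.007], [-0.999, 0.026, -0.034], [0.034, 0.006, -0.999]]
{'t': 0.1, 'q': array([-1.24242876e+00,  1.31088889e-01,  1.48918558e+00, -1.65671489e-05,
        1.52302899e+00, -8.54321468e-02]), 'dq': array([-2.46783460e-05,  2.97428736e-04, -3.42795282e-03,  2.14342357e-04,
       -8.77754333e-04,  1.15464000e-03]), 'joint_torque': array([ 1.08801818e-03, -5.61342072e+01, -4.93096662e+01,  7.70946639e-02,
        2.91099463e-02, -3.56222051e-05]), 'tool_pos': array([ 0.24107921, -0.54885448,  0.21768208]), 'orientation': array([-1.37594408,  0.90019929, -0.89796692]), 'force': array([ 0.20051737,  0.81438665, -0.05920948]), 'wrist_torque': array([ 0.0210344 , -0.0162534 , -0.06313885]), 'opening': 0.09294987272399197}
```

View pics/scene0.png

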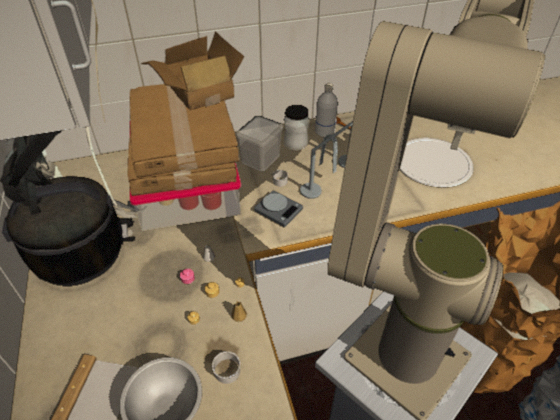

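View pics/top0.png

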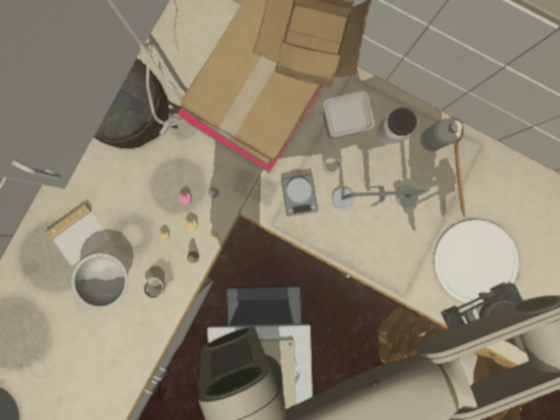

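Scene: the weights are the yellow objects at scene (212,289), (193,317), (239,283), and the rail is at about (320,165). Candidates for weight_1 are the brass one at (212,289) (biggest), the two smaller brass ones, and the pink look-alike at (187,275). I'll check this in a close crop.

Run:
```python
import cv2,numpy as np
s=cv2.imread('pics/scene0.png');t=cv2.imread('pics/top0.png')
f=lambda im,x,y,w,h:cv2.resize(im[y:y+h,x:x+w],(400,300),interpolation=cv2.INTER_CUBIC)
a=np.vstack([np.hstack([f(s,160,240,100,75+15-15),f(t,150,180,100,75)]),np.hstack([f(s,245,130,120,90),f(t,270,150,160,120)])])
cv2.imwrite('pics/crop1.png',a)
```

```text
(no output)
```

View pics/crop1.png

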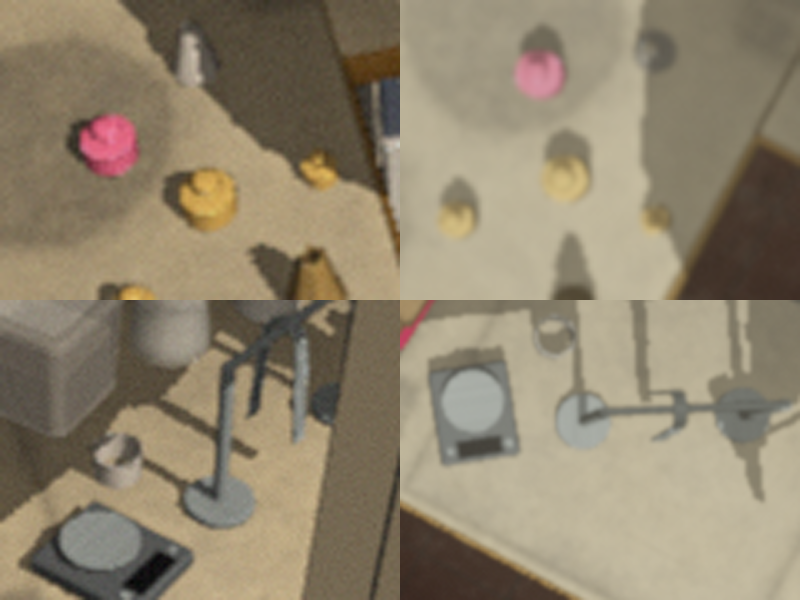

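The crop shows the largest brass weight at top (191.5,224.5) and scene (212,290); the pink one is separate. Tongs hang on the bar near top (381.6,194).

Run:
```python
from h import *
from scipy.spatial.transform import Rotation as Ro
T=dict(np.load('pics/top0.npz'));S=dict(np.load('pics/scene0.npz'))
def p(n,c,u,v,z): print(n,ray(c,u,v,z).round(4))
p('w1 top',T,191.5,224.5,.03);p('w1 sc knob',S,211.7,286,.035)
p('w0',T,164,234,.025);p('w2',T,214,234.5,.02);p('pink',T,185,198,.03)
p('noz0',T,213,193,.03);p('noz2',T,193,257,.03)
p('noz2 s',S,239,303,.051)
p('plate',T,270+(473-400)/2.5,150+101/2.5,.034);p('plate s',S,245+100/3.333,130+241/3.333,.034)
p('baseL',T,342.8,198,.003);p('baseR',T,406.8,196,.003)
p('baseLs',S,245+219/3.33,130+201/3.33,.005)
p('barL',T,270+185/2.5,150+114/2.5,.17);p('barcrown',T,381.6,193.6,.178);p('barR',T,270+342/2.5,150+107.5/2.5,.17)
p('barL s',S,245+229/3.333,130+70/3.333,.17)
p('barcrown s',S,245+283/3.333,130+25/3.333,.178)
st=robot.read_state();print(Ro.from_rotvec(st['orientation']).as_matrix().round(3))
print(robot.pinch_z); c=robot.read_camera('wrist');print(c['hand_eye'].round(3).tolist(),c['mtx'].round(1).tolist())
```

```text
w1 top [0.4694 0.1976 0.03  ]
w1 sc knob [0.4664 0.2031 0.035 ]
w0 [0.4423 0.2841 0.025 ]
w2 [0.4367 0.1301 0.02  ]
pink [0.5517 0.216  0.03  ]
noz0 [0.5649 0.1292 0.03  ]
noz2 [0.3694 0.1949 0.03  ]
noz2 s [0.369  0.1953 0.051 ]
plate [ 0.5656 -0.1368  0.034 ]
plate s [ 0.5648 -0.1341  0.034 ]
baseL [ 0.5406 -0.2748  0.003 ]
baseR [ 0.5417 -0.4754  0.003 ]
baseLs [ 0.5404 -0.2753  0.005 ]
barL [ 0.5372 -0.2522  0.17  ]
barcrown [ 0.5395 -0.3546  0.178 ]
barR [ 0.5399 -0.4264  0.17  ]
barL s [ 0.5369 -0.2724  0.17  ]
barcrown s [ 0.5382 -0.3491  0.178 ]
[[ 0.402 -0.001  0.916]
 [-0.916  0.002  0.402]
 [-0.002 -1.     0.   ]]
0.0188
[[1.0, -0.0, 0.002, -0.001], [-0.002, -0.265, 0.964, -0.165], [0.0, -0.964, -0.265, 0.073], [0.0, 0.0, 0.0, 1.0]] [[331.0, 0.0, 280.4], [0.0, 331.0, 206.9], [0.0, 0.0, 1.0]]
```

```bash
python3 -m inch '[[-1,0,0,0.05,0.1],[-1,0.04,0.03,0.09,0.25],[-1,0.09,0.06,0.09,0.42],[-1,0.14,0.09,0.09,0.59],[-1,0.19,0.12,0.09,0.76],[-1,0.24,0.16,0.09,0.93],[-1,0.28,0.19,0.09,1.08],[-1,0.298,0.197,0.09,1.157]]' 20; python3 -m inch '[[-1,0,0,0,0],[-1,0,0,0,0]]'
python3 - <<'E'
from h import *
st=robot.read_state(); c=shot('wrist','w1.png'); np.savez('pics/w1s',p=st['tool_pos'],o=st['orientation'])
from scipy.spatial.transform import Rotation as Ro
print(st['tool_pos'],Ro.from_rotvec(st['orientation']).as_matrix().round(3),st['q'])
E
```

```text
t: 1.15
tool_pos: [0.5413, -0.3492, 0.3072]
orientation: [-1.57, -0.004, 0.007]
force: [-0.2, -0.4, -0.1]
opening: 0.0929
t: 1.4
tool_pos: [0.5407, -0.3494, 0.3069]
orientation: [-1.569, -0.002, 0.006]
force: [0.3, -0.1, 0.0]
opening: 0.0928
[ 0.54066855 -0.34942037  0.30687869] [[ 1.    -0.003 -0.005]
 [ 0.005  0.001  1.   ]
 [-0.003 -1.     0.001]] [-6.53114914e-01  2.35279577e-01  1.21154506e+00 -4.36600211e-04
  1.69764670e+00 -6.58417021e-01]
```

View pics/w1.png

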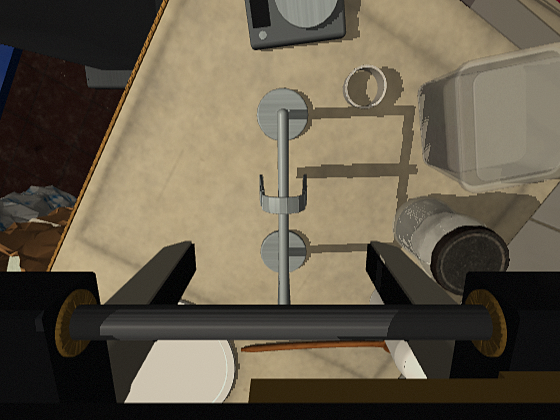

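The wrist view shows the crown band over the bar at about (284,203), spanning columns 262–306. The bar runs vertically from (283,112) to (284,300), and the left post base is at (284,114).

```bash
cat >> h.py <<'E'
from scipy.spatial.transform import Rotation as Ro
def wray(c,p,o,u,v,z):
    M=np.eye(4);M[:3,:3]=Ro.from_rotvec(o).as_matrix();M[:3,3]=p;M=M@c['hand_eye']
    d=M[:3,:3]@np.linalg.solve(c['mtx'],[u,v,1.]);return M[:3,3]+d*(z-M[2,3])/d[2]
E
python3 - <<'E'
from h import *
c=dict(np.load('pics/w1.npz'));s=np.load('pics/w1s.npz')
for n,u,v,z in [('crown',284,203.5,.178),('cr top',284,195,.178),('cr bot',284,212,.178),('crL',262,205,.176),('crR',306.5,205,.176),('barfar',284,290,.175),('barnear',283,114,.175),('postbase',284.5,114,.005),('base2',284,250,.005),('plate',306,0,.034)]:
    print(n,wray(c,s['p'],s['o'],u,v,z).round(4))
im=cv2.imread('pics/w1.png');cv2.imwrite('pics/w1c.png',cv2.resize(im[150:270,210:370],(800,600),interpolation=cv2.INTER_CUBIC))
E
```

```text
crown [ 0.5431 -0.3532  0.178 ]
cr top [ 0.5431 -0.3452  0.178 ]
cr bot [ 0.5432 -0.3614  0.178 ]
crL [ 0.5228 -0.3553  0.176 ]
crR [ 0.564  -0.3551  0.176 ]
barfar [ 0.5439 -0.4436  0.175 ]
barnear [ 0.5416 -0.274   0.175 ]
postbase [ 0.5448 -0.2732  0.005 ]
base2 [ 0.5457 -0.4721  0.005 ]
plate [ 0.5685 -0.1447  0.034 ]
```

View pics/w1c.png

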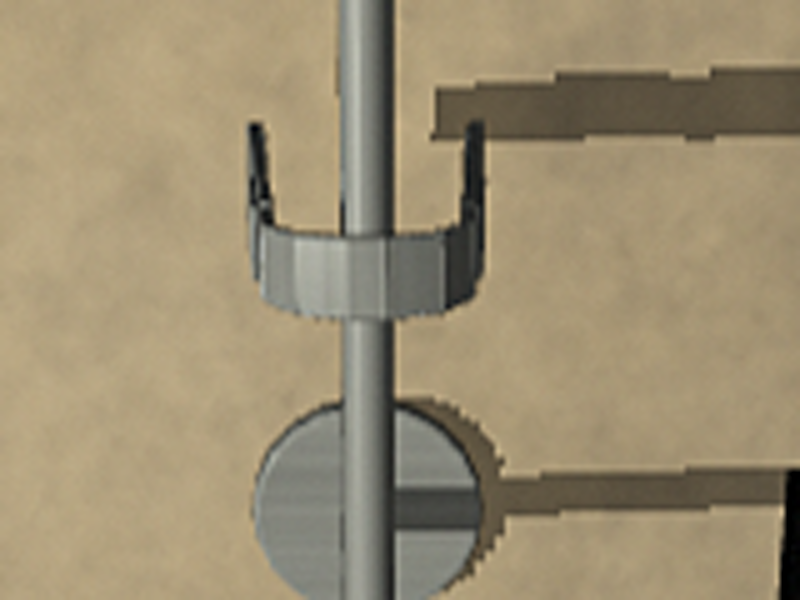

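```bash
python3 -m inch '[[-1,0.002,-0.0055,-0.03,0],[-1,0.002,-0.0055,-0.065,0],[-1,0.002,-0.0055,-0.1,0],[-1,0.002,-0.0055,-0.135,0],[-1,0.002,-0.0055,-0.17,0],[-1,0.002,-0.0055,-0.191,0],[-1,0.002,-0.0055,-0.191,0]]' 5.5
python3 -m inch '[[0,0,0,0,0],[0,0,0,0,0],[0,0,0,0,0],[0,0,0,0,0]]' 5.5
```

```text
t: 2.33
tool_pos: [0.5408, -0.3551, 0.1143]
orientation: [-1.568, 0.001, 0.006]
force: [-0.0, 0.4, 0.4]
opening: 0.0928
t: 2.82
tool_pos: [0.5411, -0.3552, 0.1149]
orientation: [-1.568, 0.001, 0.006]
force: [0.2, -0.5, 0.1]
opening: 0.0576
```

```bash
python3 -m inch '[[0.1,0,0,0,0],[0.1,0,0,0,0],[0.1,0,0,0,0],[0.1,0,0,0,0],[0.1,0,0,0,0]]' 15;python3 -m inch '[[0.1,0,0,0,0],[0.1,0,0,0,0]]'
```

```text
t: 3.45
tool_pos: [0.5411, -0.3552, 0.1149]
orientation: [-1.568, 0.001, 0.006]
force: [-0.1, -0.0, -1.4]
opening: 0.042
t: 3.7
tool_pos: [0.5411, -0.3552, 0.1149]
orientation: [-1.568, 0.001, 0.006]
force: [0.0, -0.3, -0.8]
opening: 0.0421
```

```bash
python3 -m inch '[[0.1,0,0,0.01,0],[0.1,0,0,0.03,0],[0.1,0,0,0.055,0],[0.1,0,0,0.08,0],[0.1,0,0,0.105,0],[0.1,0,0,0.13,0],[0.1,0,0,0.15,0],[0.1,0,0,0.16,0]]'; python3 -m inch '[[0.1,0,0,0,0]]'
python3 - <<'E'
from h import *
c=shot('scene','s2.png');st=robot.read_state();np.savez('pics/w2s',p=st['tool_pos'],o=st['orientation']);w=shot('wrist','w2.png')
a=cv2.imread('pics/s2.png')[60:210,240:440];b=cv2.imread('pics/w2.png')
cv2.imwrite('pics/c2.png',np.hstack([cv2.resize(a,(400,300),interpolation=2),cv2.resize(b,(400,300))]))
E
```

```text
t: 4.7
tool_pos: [0.5416, -0.3556, 0.2774]
orientation: [-1.57, -0.001, 0.004]
force: [-0.2, -0.6, -0.2]
opening: 0.0422
t: 4.82
tool_pos: [0.5418, -0.3558, 0.2782]
orientation: [-1.57, -0.002, 0.004]
force: [0.1, 0.8, -0.9]
opening: 0.0419
```

View pics/c2.png

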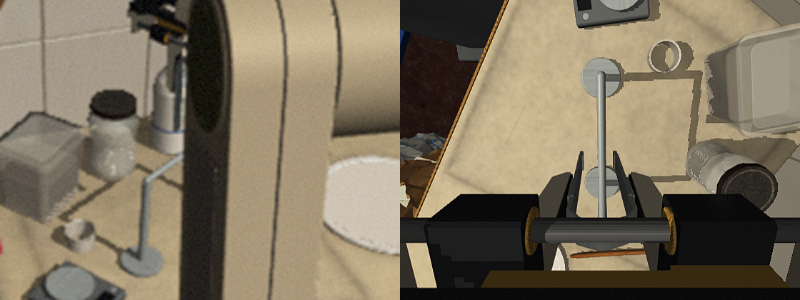

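```bash
python3 -m inch '[[0.1,-0.015,0.01,0,0.05],[0.1,-0.035,0.04,0,0.15],[0.1,-0.055,0.08,0,0.27],[0.1,-0.07,0.12,0,0.4],[0.1,-0.08,0.16,0,0.53],[0.1,-0.085,0.2,0,0.66],[0.1,-0.085,0.24,0,0.79],[0.1,-0.085,0.28,0,0.92]]'; python3 -m inch '[[0.1,0,0.04,0,0.11],[0.1,0,0.08,0,0.23],[0.1,0.0,0.12,0,0.35],[0.1,0.0,0.16,0,0.47],[0.1,0,0.19,0,0.58],[0.1,0,0.2,0,0.64],[0.1,0,0.2,0,0.64],[0.1,0,0.2,0,0.64]]'
python3 - <<'E'
from h import *
st=robot.read_state();np.savez('pics/w3s',p=st['tool_pos'],o=st['orientation']);w=shot('wrist','w3.png')
print(st['tool_pos'],Ro.from_rotvec(st['orientation']).as_matrix().round(3),st['opening'])
for n,z,X in [('w1',.035,(.468,.2,.035)),('w1b',0,(.468,.2,0))]: pass
E
```

```text
t: 5.92
tool_pos: [0.4557, -0.0742, 0.2757]
orientation: [-1.446, -0.72, 0.727]
force: [0.1, 0.2, 0.6]
opening: 0.042
t: 6.92
tool_pos: [0.4555, 0.1254, 0.2751]
orientation: [-1.211, -1.201, 1.21]
force: [1.1, -0.4, -0.4]
opening: 0.0422
[0.45549324 0.12536732 0.27512184] [[ 0.005 -0.004 -1.   ]
 [ 1.    -0.004  0.005]
 [-0.004 -1.     0.004]] 0.04218005619349912
```

View pics/w3.png

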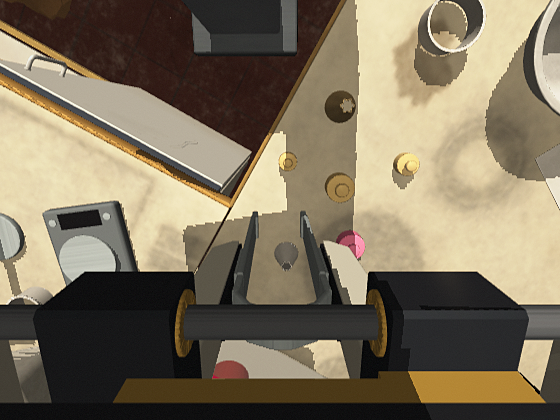

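Run:
```python
from h import *
c=dict(np.load('pics/w3.npz'));s=np.load('pics/w3s.npz')
M=np.eye(4);M[:3,:3]=Ro.from_rotvec(s['o']).as_matrix();M[:3,3]=s['p'];M=np.linalg.inv(M@c['hand_eye'])
p=s['p'];im=cv2.imread('pics/w3.png')
def pj(X):
    q=c['mtx']@(M[:3,:3]@X+M[:3,3]);return q[:2]/q[2]
def blob(lo,hi,box,n,z):
    x,y,w,h=box; hs=cv2.cvtColor(im[y:y+h,x:x+w],cv2.COLOR_BGR2HSV);m=cv2.inRange(hs,lo,hi)
    k=cv2.connectedComponentsWithStats(m); i=1+np.argmax(k[2][1:,4]);print(n,k[2][i],k[3][i]+[x,y])
for dy in(-.018,-.015,.015,.018):
  for z in (-.050,-.066): print('tip',dy,z,pj(p+np.array([0,dy,z])).round(1))
for n,u,v,z in [('w1knob',341.5,188,.035),('w2',288,160,.027),('w0',407.5,163,.03),('plate',88,255,.034),('noz2',341,105,.051),('pink',351,245,.035)]: print(n,wray(c,s['p'],s['o'],u,v,z).round(4))
a=cv2.resize(im[130:270,230:420],(800,590),interpolation=2);cv2.imwrite('pics/w3c.png',a)
```

```text
tip -0.018 -0.05 [254.2 228.3]
tip -0.018 -0.066 [255.9 221.2]
tip -0.015 -0.05 [258.5 228.3]
tip -0.015 -0.066 [260.  221.2]
tip 0.015 -0.05 [302.2 228.2]
tip 0.015 -0.066 [300.9 221.1]
tip 0.018 -0.05 [306.6 228.2]
tip 0.018 -0.066 [305. 221.]
w1knob [0.4681 0.2008 0.035 ]
w2 [0.4339 0.134  0.027 ]
w0 [0.4379 0.282  0.03  ]
plate [ 0.558 -0.132  0.034]
noz2 [0.3694 0.1931 0.051 ]
pink [0.5444 0.2166 0.035 ]
```

View pics/w3c.png

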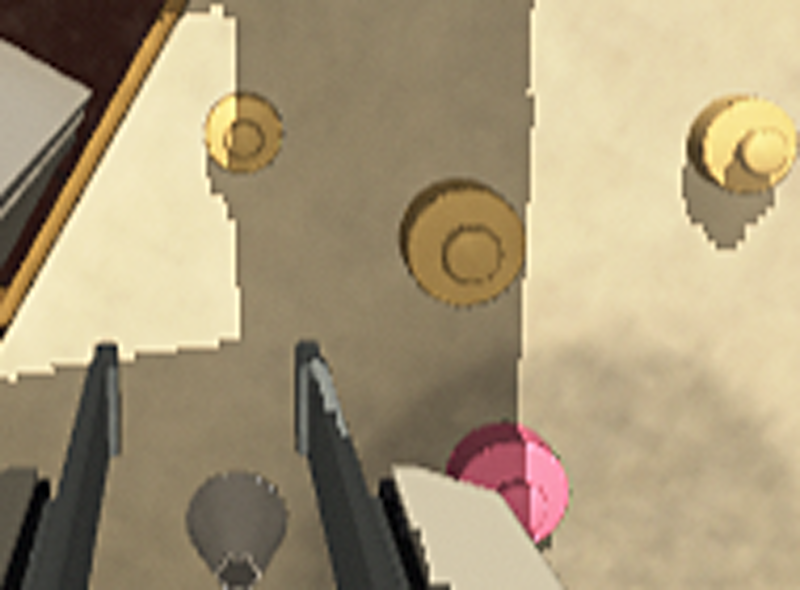

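```bash
python3 -m inch '[[0.1,0.0065,0.035,0,0],[0.1,0.0135,0.077,-0.01,0],[0.1,0.0135,0.077,-0.04,0],[0.1,0.0135,0.077,-0.08,0],[0.1,0.0135,0.077,-0.115,0],[0.1,0.0135,0.077,-0.145,0],[0.1,0.0135,0.077,-0.145,0],[0.1,0.0135,0.077,-0.145,0]]'
python3 - <<'E'
from h import *
st=robot.read_state();np.savez('pics/w4s',p=st['tool_pos'],o=st['orientation']);w=shot('wrist','w4.png')
print(st['tool_pos'])
im=cv2.imread('pics/w4.png');cv2.imwrite('pics/w4c.png',cv2.resize(im[100:280,160:400],(800,600),interpolation=2))
E
```

```text
t: 7.98
tool_pos: [0.4699, 0.202, 0.1316]
orientation: [-1.213, -1.201, 1.208]
force: [1.1, 0.5, -1.3]
opening: 0.0419
[0.46989681 0.20199848 0.13162693]
```

View pics/w4c.png

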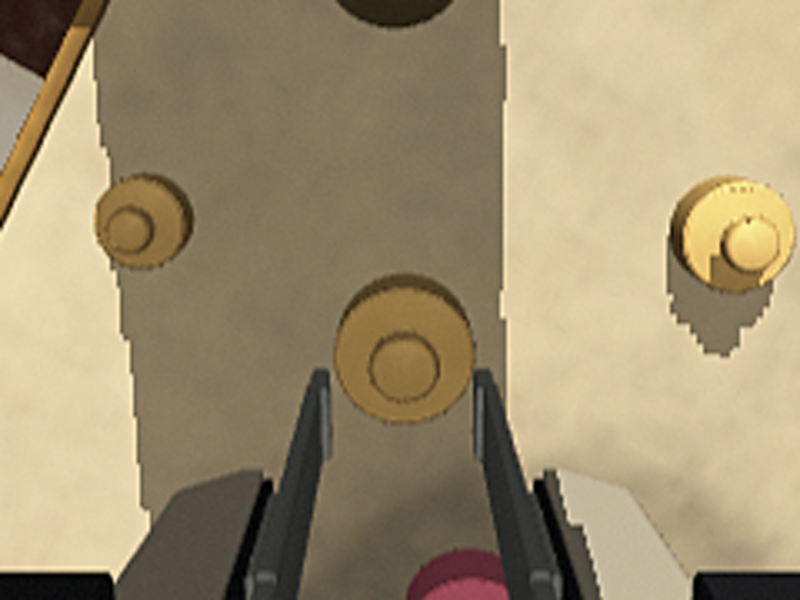

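Run:
```python
from h import *
c=dict(np.load('pics/w4.npz'));s=np.load('pics/w4s.npz')
print(wray(c,s['p'],s['o'],281.2,210.1,.035))
zt=s['p'][2]-.066
print('tip far edge bottom',wray(c,s['p'],s['o'],280.8,211,zt),zt)
```

```text
[0.47034786 0.20250671 0.035     ]
tip far edge bottom [0.46227305 0.20232267 0.06562693] 0.06562693037670864
```

```bash
python3 -m inch '[[0.1,0,0,-0.012,0],[0.1,0,0,-0.025,0],[0.1,0,0,-0.034,0],[0.1,0,0,-0.037,0],[0.1,0,0,-0.037,0]]'; python3 -m inch '[[0.13,0,0,0,0],[0.15,0,0,0,0],[0.17,0,0,0,0],[0.19,0,0,0,0],[0.22,0,0,0,0],[0.26,0,0,0,0],[0.3,0,0,0,0],[0.3,0,0,0,0]]' 45;  python3 -m inch '[[0.4,0,0,0,0],[0.5,0,0,0,0]]' 45
```

```text
t: 8.65
tool_pos: [0.4701, 0.2022, 0.0949]
orientation: [-1.213, -1.202, 1.208]
force: [0.2, 0.1, -1.0]
opening: 0.0415
t: 9.65
tool_pos: [0.4702, 0.2023, 0.0949]
orientation: [-1.213, -1.202, 1.208]
force: [-0.4, 1.2, -0.6]
opening: 0.0376
t: 9.9
tool_pos: [0.4702, 0.2023, 0.095]
orientation: [-1.213, -1.202, 1.208]
force: [0.8, 0.2, 0.2]
opening: 0.0377
```

```bash
python3 -m inch '[[0.5,0,0,0.003,0],[0.5,0,0,0.008,0],[0.5,0,0,0.016,0],[0.5,0,0,0.026,0],[0.5,0,0,0.038,0],[0.5,0,0,0.05,0],[0.5,0,0,0.06,0],[0.5,0,0,0.065,0]]'; python3 -m inch '[[0.5,0,0,0,0],[0.5,0,0,0,0]]'
python3 - <<'E'
from h import *
st=robot.read_state();np.savez('pics/w5s',p=st['tool_pos'],o=st['orientation']);w=shot('wrist','w5.png')
a=cv2.imread('pics/w5.png')[100:280,160:400]
b=cv2.imread('pics/scene0.png')*0
s=shot('scene','s5.png');b=cv2.imread('pics/s5.png')[200:350,130:330]
cv2.imwrite('pics/c5.png',np.hstack([cv2.resize(x,(400,300),interpolation=2) for x in(a,b)]));print(st['tool_pos'],st['force'])
E
```

```text
t: 10.9
tool_pos: [0.4705, 0.2024, 0.161]
orientation: [-1.213, -1.203, 1.207]
force: [0.2, 0.1, -2.6]
opening: 0.0375
t: 11.15
tool_pos: [0.4704, 0.2023, 0.1606]
orientation: [-1.213, -1.203, 1.207]
force: [0.5, -0.2, -2.8]
opening: 0.0372
[0.47036379 0.20234313 0.16060737] [ 0.5200202  -0.16023682 -2.81206234]
```

View pics/c5.png

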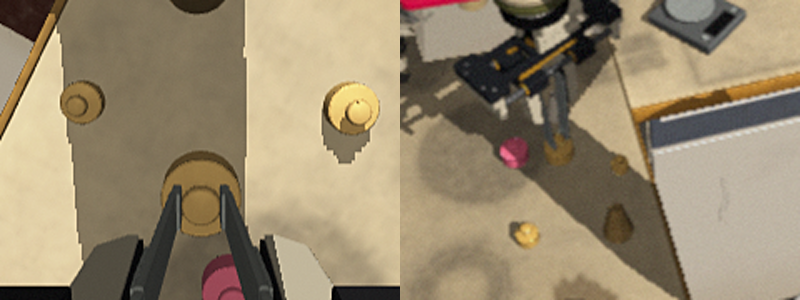

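```bash
python3 -m inch '[[0.5,0,-0.006,0.01,0],[0.5,0,-0.02,0.025,0],[0.5,0,-0.042,0.038,0],[0.5,0,-0.068,0.04,0],[0.5,0,-0.095,0.04,0],[0.5,0,-0.122,0.04,0],[0.5,0,-0.15,0.04,0],[0.5,0,-0.178,0.04,0]]' 50; python3 -m inch '[[0.5,0.002,-0.028,0,0],[0.5,0.008,-0.055,0,0],[0.5,0.02,-0.082,0,0],[0.5,0.036,-0.107,0,0],[0.5,0.054,-0.129,0,0],[0.5,0.072,-0.145,0,0],[0.5,0.086,-0.154,0,0],[0.5,0.092,-0.157,0,0]]' ; python3 -m inch '[[0.5,0,0,0,0],[0.5,0,0,0,0]]'
python3 - <<'E'
from h import *
st=robot.read_state();np.savez('pics/w6s',p=st['tool_pos'],o=st['orientation']);w=shot('wrist','w6.png');shot('top','t6.png');shot('scene','s6.png')
print(st['tool_pos'],st['force'])
a=cv2.imread('pics/w6.png');b=cv2.imread('pics/t6.png')[130:280,220:420]
cv2.imwrite('pics/c6.png',np.hstack([cv2.resize(x,(400,300),interpolation=2) for x in(a,b)]))
E
```

```text
t: 12.25
tool_pos: [0.4704, 0.0225, 0.2019]
orientation: [-1.215, -1.203, 1.207]
force: [1.0, 0.1, -3.3]
opening: 0.0374
t: 13.25
tool_pos: [0.5627, -0.1359, 0.203]
orientation: [-1.216, -1.203, 1.206]
force: [-0.2, 0.4, -1.8]
opening: 0.037
t: 13.5
tool_pos: [0.5624, -0.1359, 0.2034]
orientation: [-1.217, -1.203, 1.206]
force: [0.1, -0.0, -2.7]
opening: 0.0374
[ 0.56243886 -0.13589771  0.20341712] [ 0.05831349 -0.0163812  -2.71951743]
```

View pics/c6.png

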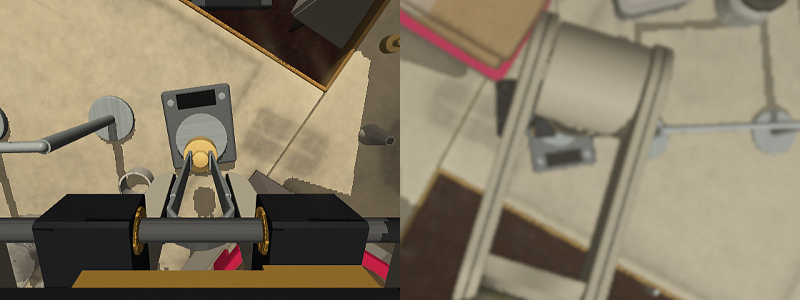

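The plate is at about (283,197) in the wrist picture and the weight hangs upright just in front of it. Carton clearance looks fine.

Run:
```python
from h import *
c=dict(np.load('pics/w6.npz'));s=np.load('pics/w6s.npz');p,o=s['p'],s['o']
M=np.eye(4);M[:3,:3]=Ro.from_rotvec(o).as_matrix();M[:3,3]=p;M=np.linalg.inv(M@c['hand_eye'])
a=np.linspace(0,2*np.pi,60)
im=cv2.cvtColor(cv2.imread('pics/w6.png'),cv2.COLOR_BGR2GRAY).astype(float);im=cv2.GaussianBlur(im,(0,0),1)
def pj(X):
    q=(c['mtx']@(M[:3,:3]@X.T+M[:3,3:]));return (q[:2]/q[2]).T
best=[]
for x in np.arange(.545,.59,.001):
  for y in np.arange(-.155,-.115,.001):
    sc=0
    # use camera-side half (smaller x) of rim only
    k=np.linspace(np.pi*.6,np.pi*1.4,60)
    f=lambda r:pj(np.c_[x+r*np.cos(k),y+r*np.sin(k),np.full(60,.034)])
    g=lambda r:cv2.remap(im.astype('f'),f(r)[:,0].astype('f'),f(r)[:,1].astype('f'),1)
    best.append((np.mean(g(.036)-g(.040)),x,y))
print(sorted(best)[-4:])
```

```text
[(np.float32(51.517326), np.float64(0.5690000000000001), np.float64(-0.13599999999999998)), (np.float32(52.62966), np.float64(0.5690000000000001), np.float64(-0.13499999999999998)), (np.float32(53.430782), np.float64(0.5680000000000001), np.float64(-0.13599999999999998)), (np.float32(54.41951), np.float64(0.5680000000000001), np.float64(-0.13499999999999998))]
```

```bash
python3 -m inch '[[0.5,0.003,0.001,-0.01,0],[0.5,0.004,0.001,-0.024,0],[0.5,0.004,0.001,-0.038,0],[0.5,0.004,0.001,-0.05,0],[0.5,0.004,0.001,-0.06,0],[0.5,0.004,0.001,-0.067,0],[0.5,0.004,0.001,-0.07,0],[0.5,0.004,0.001,-0.07,0]]'; python3 -m inch '[[0.5,0,0,-0.001,0],[0.5,0,0,-0.002,0],[0.5,0,0,-0.002,0]]'; python3 -m inch '[[0.5,0,0,0,0],[0.5,0,0,0,0]]'
```

```text
t: 14.65
tool_pos: [0.5665, -0.1347, 0.1332]
orientation: [-1.216, -1.203, 1.206]
force: [1.2, 0.8, -1.8]
opening: 0.0373
t: 15.02
tool_pos: [0.5666, -0.1347, 0.1313]
orientation: [-1.217, -1.203, 1.206]
force: [0.6, -0.4, -2.7]
opening: 0.0376
t: 15.28
tool_pos: [0.5666, -0.1347, 0.1314]
orientation: [-1.217, -1.203, 1.206]
force: [0.6, -0.2, -2.4]
opening: 0.0375
```

```bash
for i in 1 2 3; do echo; done; python3 -m inch '[[0.5,0,0,-0.0005,0],[0.5,0,0,-0.001,0],[0.5,0,0,-0.0015,0],[0.5,0,0,-0.0015,0],[0.5,0,0,-0.0015,0]]'; python3 -m inch '[[0.5,0,0,-0.0005,0],[0.5,0,0,-0.001,0],[0.5,0,0,-0.001,0],[0.5,0,0,-0.001,0]]'
```

```text
t: 15.9
tool_pos: [0.5666, -0.1347, 0.1299]
orientation: [-1.217, -1.203, 1.206]
force: [-0.4, -0.3, -1.9]
opening: 0.0371
t: 16.4
tool_pos: [0.5666, -0.1347, 0.1289]
orientation: [-1.217, -1.203, 1.206]
force: [-0.2, -0.7, -2.3]
opening: 0.0372
```

```bash
python3 -m inch '[[0.5,0,0,-0.0005,0],[0.5,0,0,-0.0007,0],[0.5,0,0,-0.0007,0],[0.5,0,0,-0.0007,0]]'; python3 -m inch '[[0.5,0,0,-0.0005,0],[0.5,0,0,-0.0007,0],[0.5,0,0,-0.0007,0],[0.5,0,0,-0.0007,0]]'
python3 - <<'E'
from h import *
F=[]
for i in range(4): robot.read_camera('wrist');F.append(robot.read_state()['force'][2].round(2))
print(F)
E
```

```text
t: 16.9
tool_pos: [0.5667, -0.1347, 0.1284]
orientation: [-1.217, -1.203, 1.206]
force: [0.3, -0.6, -1.6]
opening: 0.0377
t: 17.4
tool_pos: [0.5669, -0.1348, 0.1278]
orientation: [-1.217, -1.204, 1.206]
force: [0.5, -0.5, 0.7]
opening: 0.0372
[np.float64(-0.38), np.float64(0.19), np.float64(-0.1), np.float64(0.71)]
```

```bash
python3 -m inch '[[0.2,0,0,0,0],[0.18,0,0,0,0],[0.16,0,0,0,0],[0.14,0,0,0,0],[0.12,0,0,0,0],[0.1,0,0,0,0],[0.1,0,0,0,0],[0.1,0,0,0,0]]' 50; python3 -m inch '[[0.1,0,0,0.004,0],[0.1,0,0,0.012,0],[0.1,0,0,0.025,0],[0.1,0,0,0.045,0],[0.1,0,0,0.075,0],[0.1,0,0,0.11,0],[0.1,0,0,0.14,0],[0.1,0,0,0.152,0]]' 15
python3 - <<'E'
from h import *
robot.read_camera('wrist');st=robot.read_state();np.savez('pics/w7s',p=st['tool_pos'],o=st['orientation']);w=shot('wrist','w7.png');print(st['tool_pos'],st['force'],st['opening'],st['q'])
cv2.imwrite('pics/c7.png',cv2.resize(cv2.imread('pics/w7.png')[60:300,120:440],(800,600),interpolation=2))
E
```

```text
t: 18.6
tool_pos: [0.5669, -0.1348, 0.1278]
orientation: [-1.217, -1.204, 1.206]
force: [0.6, 0.0, -1.4]
opening: 0.042
t: 19.6
tool_pos: [0.5679, -0.1351, 0.2837]
orientation: [-1.222, -1.206, 1.205]
force: [-0.1, 0.2, -1.2]
opening: 0.042
[ 0.56799478 -0.13515221  0.28396898] [-0.52239969 -0.42952202  0.14045422] 0.042213903164066445 [-0.31939339  0.06027922  1.44478893 -0.00310998  1.62799591 -1.88305794]
```

View pics/c7.png

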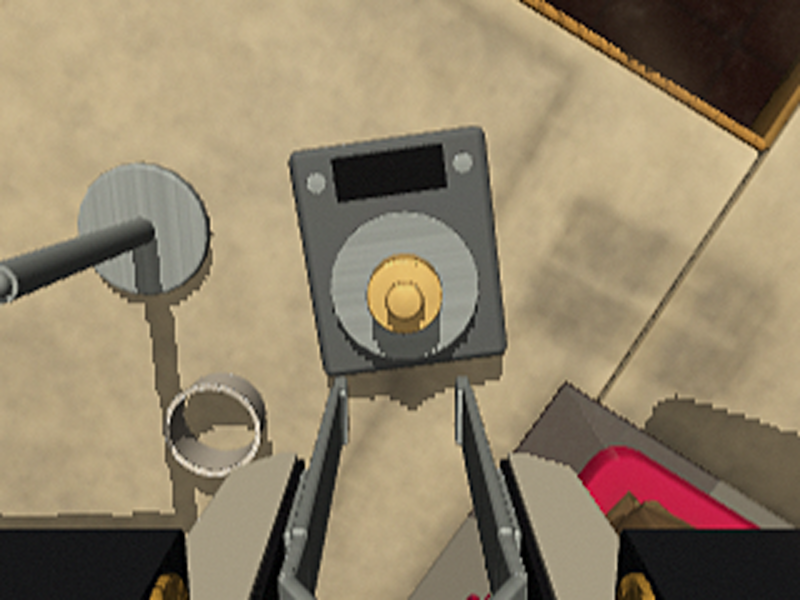

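The weight stands upright near the middle of the plate, with its knob at about (404,300) in the crop and the plate centre at about (405,285). Next I hang the tongs back.

```bash
python3 -m inch '[[0.1,-0.015,0,0,0],[0.1,-0.04,-0.005,0,-0.08],[0.1,-0.065,-0.02,0,-0.2],[0.1,-0.075,-0.045,0,-0.34],[0.1,-0.075,-0.075,0,-0.48],[0.1,-0.075,-0.105,0,-0.62],[0.1,-0.075,-0.135,0,-0.76],[0.1,-0.07,-0.165,0,-0.9]]'; python3 -m inch '[[0.1,0.01,-0.025,0,-0.13],[0.1,0.02,-0.04,0,-0.27],[0.1,0.03,-0.05,0,-0.41],[0.1,0.04,-0.055,0,-0.54],[0.1,0.043,-0.055,0,-0.63],[0.1,0.043,-0.055,0,-0.66],[0.1,0.043,-0.055,0,-0.66],[0.1,0.043,-0.055,0,-0.66]]'
python3 - <<'E'
from h import *
st=robot.read_state();print(st['tool_pos'],Ro.from_rotvec(st['orientation']).as_matrix().round(4))
np.savez('pics/w8s',p=st['tool_pos'],o=st['orientation']);shot('wrist','w8.png')
cv2.imwrite('pics/c8.png',cv2.resize(cv2.imread('pics/w8.png')[60:360,80:480],(800,600),interpolation=2))
E
```

```text
t: 20.7
tool_pos: [0.4969, -0.3006, 0.2802]
orientation: [-1.513, -0.512, 0.519]
force: [0.3, 0.3, -0.6]
opening: 0.0417
t: 21.7
tool_pos: [0.5397, -0.3555, 0.28]
orientation: [-1.574, 0.005, 0.005]
force: [-0.1, 0.4, -1.2]
opening: 0.0419
[ 0.53966129 -0.35550545  0.27998099] [[ 1.     -0.0061  0.    ]
 [-0.     -0.0028  1.    ]
 [-0.0061 -1.     -0.0028]]
```

The picture limit is reached, so from here I check numerically against the lift-off picture w2.

```bash
python3 -m inch '[[0.1,0.0018,0,-0.002,0],[0.1,0.0018,0,-0.002,0],[0.1,0.0018,0,-0.002,0]]'
python3 - <<'E'
from h import *
w=shot('wrist','w9.png');A=cv2.imread('pics/w2.png',0).astype('f');B=cv2.imread('pics/w9.png',0).astype('f')
for n,(x,y,w_,h) in {'tips/arms':(235,205,90,60),'bar+base':(240,70,90,120)}.items():
    s,r=cv2.phaseCorrelate(A[y:y+h,x:x+w_].copy(),B[y:y+h,x:x+w_].copy());print(n,np.round(s,2),round(r,2))
print(robot.read_state()['tool_pos'])
E
```

```text
t: 22.12
tool_pos: [0.5415, -0.3555, 0.2781]
orientation: [-1.574, 0.005, 0.005]
force: [-0.1, 0.8, -1.5]
opening: 0.0422
tips/arms [ 1.07 -0.58] 0.9
bar+base [ 0.55 -0.71] 0.92
[ 0.54153914 -0.35553073  0.27815191]
```

```bash
python3 -m inch '[[0.1,0,0,-0.02,0],[0.1,0,0,-0.05,0],[0.1,0,0,-0.08,0],[0.1,0,0,-0.11,0],[0.1,0,0,-0.138,0],[0.1,0,0,-0.152,0],[0.1,0,0,-0.16,0],[0.1,0,0,-0.16,0]]'; python3 -m inch '[[0.1,0,0,-0.001,0],[0.1,0,0,-0.002,0],[0.1,0,0,-0.002,0],[0.1,0,0,-0.002,0]]'; python3 -m inch '[[0.1,0,0,-0.0005,0],[0.1,0,0,-0.001,0],[0.1,0,0,-0.001,0],[0.1,0,0,-0.001,0]]'
```

```text
t: 23.18
tool_pos: [0.5415, -0.3555, 0.1181]
orientation: [-1.574, 0.005, 0.005]
force: [-0.1, -0.4, -1.0]
opening: 0.0417
t: 23.68
tool_pos: [0.5416, -0.3556, 0.1163]
orientation: [-1.574, 0.005, 0.004]
force: [0.0, 0.2, -1.0]
opening: 0.0418
t: 24.18
tool_pos: [0.5416, -0.3556, 0.1153]
orientation: [-1.574, 0.005, 0.004]
force: [-1.0, 0.7, -1.3]
opening: 0.042
```

```bash
python3 -m inch '[[0.1,0,0,-0.0005,0],[0.1,0,0,-0.001,0],[0.1,0,0,-0.001,0],[0.1,0,0,-0.001,0]]'; python3 -m inch '[[0.1,0,0,-0.0005,0],[0.1,0,0,-0.001,0],[0.1,0,0,-0.001,0],[0.1,0,0,-0.001,0]]'
```

```text
t: 24.68
tool_pos: [0.5416, -0.3556, 0.1143]
orientation: [-1.574, 0.005, 0.004]
force: [-1.0, 0.6, -0.5]
opening: 0.042
t: 25.18
tool_pos: [0.5418, -0.3557, 0.1137]
orientation: [-1.574, 0.004, 0.004]
force: [0.0, -0.3, 3.1]
opening: 0.0421
```

Crown now sits on the bar (upward force 3.1 N). Release.

```bash
python3 -m inch '[[0.05,0,0,0.0005,0],[0,0,0,0.0005,0],[-0.05,0,0,0.0005,0],[-0.1,0,0,0.0005,0],[-0.3,0,0,0.0005,0],[-0.6,0,0,0.0005,0],[-1,0,0,0.0005,0],[-1,0,0,0.0005,0]]'; python3 -m inch '[[-1,0,0,0,0],[-1,0,0,0,0],[-1,0,0,0,0],[-1,0,0,0,0]]'; python3 -m inch '[[-1,0,0,0.01,0],[-1,0,0,0.03,0],[-1,0,0,0.06,0],[-1,0,0,0.095,0],[-1,0,0,0.13,0],[-1,0,0,0.165,0],[-1,0,0,0.188,0],[-1,0,0,0.193,0]]'; python3 -m inch '[[-1,-0.001,0.006,0,0],[-1,-0.001,0.006,0,0]]'
python3 - <<'E'
from h import *
st=robot.read_state();print(st['tool_pos'],st['orientation'],st['force'])
shot('wrist','w10.png');A=cv2.imread('pics/w1.png');B=cv2.imread('pics/w10.png')
a=A[150:260,230:340];R=cv2.matchTemplate(B,a,cv2.TM_CCOEFF_NORMED);print('rail+tongs patch',cv2.minMaxLoc(R)[1::2],'orig (230,150)')
a=A[190:216,256:312];R=cv2.matchTemplate(B,a,cv2.TM_CCOEFF_NORMED);print('crown patch',cv2.minMaxLoc(R)[1::2],'orig (256,190)')
a=A[80:140,250:320];R=cv2.matchTemplate(B,a,cv2.TM_CCOEFF_NORMED);print('base patch',cv2.minMaxLoc(R)[1::2],'orig (250,80)')
c=shot('top','t10.png');s=shot('scene','s10.png')
C=cv2.imread('pics/t10.png');D=cv2.imread('pics/top0.png')
print('top weights-area diff', [ (n,float(np.abs(C[y-5:y+6,x-5:x+6].astype(int)-D[y-5:y+6,x-5:x+6]).mean().round(1))) for n,x,y in [('w0',164,234),('w2',214,235),('w1old',191,224),('noz0',213,193),('noz2',193,257),('cutter',331,163),('plate',299,190)]])
E
```

```text
t: 26.18
tool_pos: [0.5417, -0.3557, 0.1141]
orientation: [-1.574, 0.004, 0.004]
force: [-0.4, 0.2, 0.0]
opening: 0.0857
t: 26.68
tool_pos: [0.5417, -0.3557, 0.1141]
orientation: [-1.574, 0.004, 0.004]
force: [-0.1, -0.2, -0.7]
opening: 0.0929
t: 27.68
tool_pos: [0.5426, -0.3564, 0.3114]
orientation: [-1.578, 0.001, 0.0]
force: [0.4, 0.2, 0.2]
opening: 0.0932
t: 27.92
tool_pos: [0.5414, -0.3497, 0.3108]
orientation: [-1.577, 0.001, 0.001]
force: [-0.4, -0.3, -0.3]
opening: 0.0927
[ 0.54142937 -0.34969587  0.31077813] [-1.57706275e+00  8.64574237e-04  1.29007590e-03] [-0.4298979  -0.29077824 -0.31224086]
rail+tongs patch (0.9225836396217346, (229, 147)) orig (230,150)
crown patch (0.9264264106750488, (255, 188)) orig (256,190)
base patch (0.9644536972045898, (249, 78)) orig (250,80)
top weights-area diff [('w0', 4.3), ('w2', 28.1), ('w1old', 32.2), ('noz0', 16.7), ('noz2', 20.9), ('cutter', 4.4), ('plate', 26.3)]
```

Run:
```python
from h import *
import time
T=dict(np.load('pics/top0.npz'))
for f in('top0','t10','scene0','s10'):
    im=cv2.imread(f'pics/{f}.png');hs=cv2.cvtColor(im,cv2.COLOR_BGR2HSV);m=cv2.inRange(hs,(12,110,60),(30,255,255))
    n,_,st,ce=cv2.connectedComponentsWithStats(m)
    print(f,[(ce[i].round(1).tolist(),int(st[i,4])) for i in range(1,n) if 12<st[i,4]<400 and 150<ce[i][0]<330])
a=shot('wrist','wa.png')['color'].astype(int);b=cv2.imread('pics/w10.png')[:,:,::-1].astype(int)
print('motion',np.abs(a-b)[150:270,230:340].mean(),np.abs(a-b).max())
w=dict(np.load('pics/t10.npz'));print(ray(w,299,190,.034))
```

```text
top0 [([291.2, 243.6], 238), ([217.7, 254.4], 87), ([197.5, 290.6], 20)]
t10 [([299.2, 2.2], 40), ([318.3, 3.9], 92), ([260.7, 245.8], 370)]
scene0 [([239.5, 281.9], 77), ([211.5, 289.3], 193), ([238.6, 312.2], 197), ([193.1, 317.4], 130)]
s10 [([274.4, 198.3], 126), ([239.4, 281.9], 77), ([260.1, 305.2], 20), ([238.2, 312.5], 177), ([193.1, 317.3], 131), ([281.1, 372.4], 283)]
motion 2.8027525252525254 168
[ 0.56689587 -0.13618453  0.034     ]
```

```bash
python3 -m inch '[[-1,0,0,0,0],[-1,0,0,0,0],[-1,0,0,0,0],[-1,0,0,0,0],[-1,0,0,0,0],[-1,0,0,0,0],[-1,0,0,0,0],[-1,0,0,0,0]]'
python3 - <<'E'
from h import *
S=dict(np.load('pics/s10.npz'));print('w1',ray(S,274.4,198.3,.052).round(4))
f=lambda:robot.read_camera('wrist')['color'].astype('f').mean(2)
a=f();b=f();b=f();b=f()
for n,(x,y,w,h) in {'tongs':(255,170,60,48),'base':(250,80,70,60)}.items():
    print(n,np.round(cv2.phaseCorrelate(a[y:y+h,x:x+w].copy(),b[y:y+h,x:x+w].copy())[0],2),np.abs(a-b)[y:y+h,x:x+w].mean())
# crown tilt check: arm tips columns on row profile vs. bar
B=np.float32(cv2.imread('pics/w1.png',0)); 
for y in(165,175): print(y,'start',np.where(B[y,255:312]<70)[0]+255,'now',[np.where(a[y-d,255:312]<70)[0]+254 for d in(2,)])
robot.close_job()
E
```

```text
t: 29.12
tool_pos: [0.5413, -0.3501, 0.3103]
orientation: [-1.577, 0.002, 0.002]
force: [0.3, -0.4, 0.4]
opening: 0.0927
w1 [ 0.5654 -0.1323  0.052 ]
tongs [0.02 0.01] 1.1554399
base [0.01 0.02] 1.1328571
165 start [287 288] now [array([284, 285, 286])]
175 start [260 261 287 288 303 304 305 306] now [array([260, 261, 284, 285, 286, 297, 303, 304, 305, 306])]
the job is handed in; nothing more can be done
```

I carried out every step and handed the job in at about 29 s, within the 64 s limit; no verdict is reported back. I took the tongs off the rail, lifted the largest brass weight by its knob, and set it down on the scale's plate. I then hung the tongs back over the bar where they had been.

**Weight:** In the scene picture it is at about (0.565, -0.132), with the plate centre measured at about (0.568, -0.135). That is roughly 4 mm off, within the 20 mm allowed. A wrist picture after release showed it upright.

**Plate load:** The force readings at set-down suggest about 3 N on the plate, well under the 12 N limit. I had no direct reading of the plate's travel.

**Tongs:** The crown and arms match the starting wrist picture to within a few pixels, and they showed no motion over three camera frames. The gripper was open, clear of the rail and reading no contact force.

**Bystanders:**
- **Other weights and front nozzle:** their positions in the scene picture changed by less than 0.5 px.
- **Cutter:** its patch in the top picture was unchanged.
- **Rear nozzle:** checked only by brightness in the top picture.

**Checks that disagreed or failed:**
- The top-camera brightness check differed at the smallest weight and both nozzles. I put this down to changed shadows, because the smallest weight and front nozzle had not moved in the scene picture; for the rear nozzle I have no such confirmation.
- The first motion check on the tongs was unclear (2.8 grey levels), so I waited 1 s and repeated it, and the repeat was clean.
- The 12-picture limit was used up before the rehang, so I never looked at the hung tongs and checked them numerically only.

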